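# Shift the packing belt's selector lever through its H-gate

### The arm

A 6-joint arm with a two-finger parallel gripper is mounted at the origin on the work surface. World frame = base frame: x ahead of the robot, y to its left, z up, the work surface at z = 0. Lengths are in m, angles in rad, forces in N, time in s.
With the tool pointing down it reaches from about 0.4 to 0.825 m from the base axis. Payload 7 kg.
Tool frame: the origin (TCP) lies between the finger pads; the fingertips stand 22 mm ahead of it and the grasp point (between the pads) lies 3 mm ahead of it (arm.nose_length is the y of the fingertips in the tool frame, in m); y points along the fingers, z is the direction in which the jaws open and shut, and the axes are right-handed (so a half turn about y gives the same grasp; the last joint's range is limited). The gripper opens to 85 mm and grips with 20 to 120 N. Pads are 22 mm wide; open, the fingers measure 114 mm over their backs; the gripper's body (76 mm by 85 mm) begins 54 mm behind the grasp point. The pads swing forward as they close: fully open they stand 13 mm farther back than shut.
Start: joints at [1.619, 0.359, 0.012, 0, -1.224, -0.288], TCP at [0.16, 0.656, 0.253] pointing down, gripper open.
Joint ranges: [-3.07, 3.07], [-1.43, 2.12], [-1.02, 1.25], [-3.03, 1.67], [-3.05, -0], [-3.03, 3.03]. Speed limits (rad/s): [2.39, 2.39, 3.01, 3.14, 3.14, 3.14].

### API

Orientations are given as a rotation vector (axis times angle).
In Python, from cell import arm gives the robot as it stands. The module is installed in compiled form; this text tells all that it offers.
- The arm moves only by the tool move_arm, never from a script. Its arguments are lists of equal length, an entry for each row: "gripper": the opening, from 0 (shut) to 1 (fully open); "xyz": the shift along the world's x, y, z in mm, a list of three; "rot": the turn, a rotation vector about the world's x, y, z in degrees, a list of three. A call has 1 to 20 rows; each row is the pose to reach, as a shift and turn from the pose measured when the call began; what a row does not reach only later rows make up. A row lasts 1/8 s, in which the tool goes at most 62.5 mm and 10.7 degrees, less where a joint would pass 70% of its speed; a pose out of reach is approached as far as the arm can. A call with a gripper value outside its range is refused whole. The fingers move at their own pace and stop on an object; the grip force is fixed at half the most. Time passes only in rows, so rows that repeat a pose let the fingers close. It gives the time, the measured TCP pose, the force and the opening at its end, in the units of the state.
- arm.get_state(): the state, without advancing time (a new reading comes with each control period).
- arm.get_image(name): name is "scene" or "top" or "wrist"; returns a dict with "pixels" (480x640x3 uint8, red, green, blue), "intrinsics" (3x3 intrinsics, pixels), "rvec" (rotation vector, rad) and "tvec" (3), from world to camera coordinates, as OpenCV has them; the wrist camera has in their place "hand_eye" (4x4, takes a point from camera to tool coordinates, whose origin is the TCP and whose axes are the tool frame's). Camera axes: x right, y down, z forward; pixel columns grow to the right and rows downward; lengths in m; the calibration is good to about 2 mm. A picture is of the moment at which its call begins: read the wrist's pose just before it. There is no depth.
- arm.close_job(): hands the job in, once; it reports no verdict.
The state is a dict: "time_s": time; "joint_pos": joint angles; "joint_velocities": joint speeds; "tau": joint torques, N m; "eef_pos": TCP position; "orientation": TCP orientation; "contact_force": force on the tool from outside, world axes, zero at the start; "torque": the same for the moment, N m; "finger_gap": opening from 0.0 (shut) to 1.0 (fully open).
Only numpy, scipy, OpenCV 4.12 (cv2) and the standard library are available. Lean on these libraries where they do the work, as an engineer would, in place of code of your own. Each camera call takes 0.05 s, during which the arm holds its last target. There are 200 camera calls.

### The job

The packing belt's selector lever stands in the slot with the red tab. With fingertips or the outside of the fingers only, push its knob out into the cross slot, over to the other column and fully home in the slot marked by the green tab, without letting it run into the yellow slot, and finish clear of it. Push gently, never take the knob between the fingers, and leave the bread and the other things on the table where they are.

Things in the scene. Friction and masses are not known exactly. Their poses are not given: they have to be found in the camera images.
- gate: blue fixed box 190 (x) x 170 mm (y), H-gate plate on top, 120 mm up. Origin: centre of underside. Slots 18 mm wide run along its x, in two columns at y -20 and +20 mm, joined by the cross slot at x = 0. Coloured tabs mark the slot ends: red (-x, -y; the lever's start), white (+x, -y); green and yellow in the +y column, either one at +x. Its inner corners are rounded.
- knob (a point): centre of the lever's black ball knob, 36 mm across, on a 12 mm stem pivoting at the gate's centre 40 mm above the table, knob 145 mm from the pivot: 185 mm up if upright, 173 in a slot end. In the gate's frame: x = 0 in the cross slot, y about -35 or +35 mm in the columns, x about -47 or +47 mm in slot ends; 5 mm play. Stays where left; takes 3 N, more if the stem rubs the gate.
- green_home (a point): point where the knob's centre lies when the lever is fully home in the slot marked by the green tab (30 x 24 mm, on the plate beside that slot's end)
- yellow_home (a point): the same point for the slot marked by the yellow tab
- lever (a joint): tilt of the lever along the slots, rad: 0 in the cross slot, -0.345 at the stop of the slots at the gate's -x end, +0.345 at the stop at its +x end
- lever_across (a joint): tilt of the lever across the slots, rad: about -0.245 in the column at the gate's -y (red and white), about +0.245 in the column at its +y (green and yellow)
- seed_jar: closed glass seed jar, 68 mm across, 100 mm tall, standing beside the selector box; a bystander. Origin: centre of its underside or of the lying tool
- bread_roll: round bread roll, 72 mm across, 47 mm tall, beside the selector box; a bystander. Origin: centre of its underside or of the lying tool
- mug: white mug, 76 mm across, 85 mm tall; a bystander. Origin: centre of its underside or of the lying tool
- loaf: small loaf, 65 x 140 mm, 62 mm tall; a bystander. Origin: centre of its underside or of the lying tool
- brush: flour brush lying flat, about 200 mm long; a bystander. Origin: centre of its underside or of the lying tool
- scraper: spatula lying flat, about 270 mm long; a bystander. Origin: centre of its underside or of the lying tool
- flour_tin: tin, 60 mm across, 110 mm tall; a bystander. Origin: centre of its underside or of the lying tool

How it is judged:
By the outcome, as a careful person would: the job done as asked, in the order asked, and still so for the second after the job is handed in, with the robot touching nothing.
It also fails if it takes over 54 s, if anything falls off the work surface, if the arm or the gripper's body presses on something with over 40 N, if the wrist force passes 120 N, or if a joint passes its speed limit or range.

## Working session

There is one attempt and no reset: what is moved stays moved. The work goes in short steps, Python scripts to look and compute and a tool call to move; the robot and the scene stay as the last step left them, time stands still between calls to the robot, and variables do not carry over. Pictures are saved under pics/ and viewed, about 8 in all and at most 12, crops included, and the job is handed in when it is done.

Besides the shell and the picture viewer there is one more tool, called after "Emit:" as name(argument=value, ...), one argument or row to a line, values as JSON. move_arm: Moves the arm, as the interface text tells. Its arguments: {"type":"object","properties":{"gripper":{"type":"array"},"xyz":{"type":"array"},"rot":{"type":"array"}},"required":["gripper","xyz","rot"]}

```bash
mkdir -p pics
cat > h.py <<'E'
import numpy as np, cv2
from cell import arm
def snap(n,f):
    im=arm.get_image(n); cv2.imwrite(f'pics/{f}.png',im['pixels'][:,:,::-1]); return im
def ray(im,u,v):
    R=cv2.Rodrigues(np.array(im['rvec'],float))[0]; t=np.array(im['tvec'],float).ravel()
    d=R.T@np.linalg.inv(im['intrinsics'])@np.array([u,v,1.]); return -R.T@t,d
def atz(im,u,v,z):
    c,d=ray(im,u,v); return c+d*(z-c[2])/d[2]
E
python3 - <<'E'
from h import *
import pickle
d={n:snap(n,n+'0') for n in('top','scene')}
pickle.dump(d,open('d0.pkl','wb'))
for n in d: print(n,ray(d[n],320,240))
print(arm.get_state())
E
```

```text
top (array([ 0.28014556, -0.03204667,  1.31085066]), array([ 0.17849555, -0.01921405, -0.98397012]))
scene (array([1.25345817, 0.58750931, 0.84049586]), array([-0.61494289, -0.53556686, -0.5788643 ]))
{'time_s': 0.1, 'joint_pos': array([ 1.61908722e+00,  3.59305644e-01,  1.11680762e-02, -2.88617695e-04,
       -1.22410632e+00, -2.88123728e-01]), 'joint_velocities': array([ 0.00161106, -0.00324164,  0.00344383,  0.00054337,  0.0005514 ,
       -0.00040278]), 'tau': array([-1.83602577e-03, -5.84762943e+01,  2.94109601e+01,  6.95450038e+00,
       -3.16696438e-03,  1.46269446e-05]), 'eef_pos': array([0.16025882, 0.65529824, 0.25247482]), 'orientation': array([-0.25239522, -2.09246238,  2.09556828]), 'contact_force': array([-0.40798069, -0.19522241,  0.52777027]), 'torque': array([-0.02750239,  0.00763994, -0.01795063]), 'finger_gap': 1.0007626006140053}
```

View pics/top0.png

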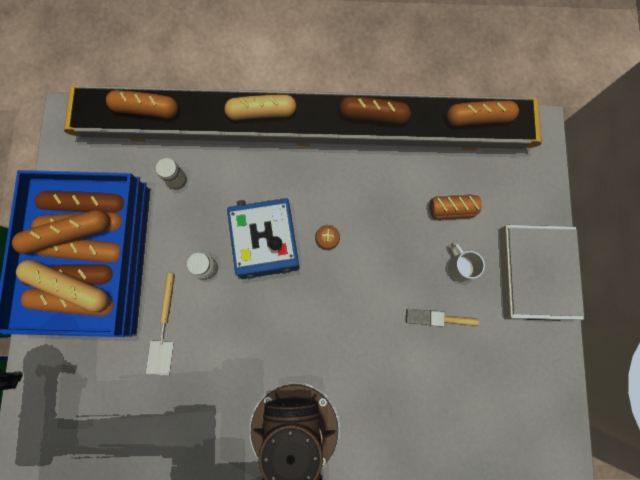

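View pics/scene0.png

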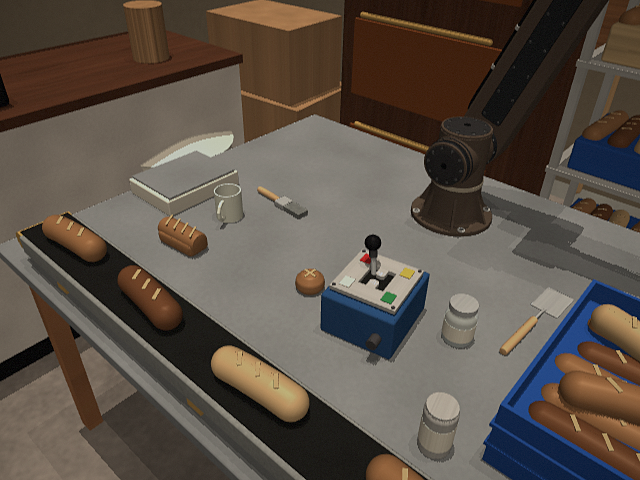

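The top view has red at (282,249), white (278,215), green (241,220) and yellow (246,255). Green is therefore at the gate's +x end, and the knob is at about (275,243). The tin/jar are to the left and the roll is close on the right. Next I'll measure.

Run:
```python
from h import *
import pickle
d=pickle.load(open('d0.pkl','rb'));im=d['top'];p=im['pixels']
h=cv2.cvtColor(p,cv2.COLOR_RGB2HSV)
roi=np.zeros(p.shape[:2],bool);roi[195:280,222:302]=1
def cen(m):
    m=(m&roi).astype(np.uint8);n,l,s,c=cv2.connectedComponentsWithStats(m);i=1+np.argmax(s[1:,4]);return c[i],s[i]
H,S,V=h[...,0],h[...,1],h[...,2]
for n,m in dict(red=((H<8)|(H>172))&(S>150)&(V>100),green=(H>45)&(H<80)&(S>120),yel=(H>20)&(H<35)&(S>120)).items():
    c,s=cen(m);print(n,c,s,atz(im,*c,.121))
# knob and gate
m=(V<45);c,s=cen(m);print('dark',c,s)
cr=cv2.resize(p[190:285,215:345],None,fx=6,fy=6,interpolation=cv2.INTER_CUBIC);cv2.imwrite('pics/c1.png',cr[:,:,::-1])
for n,(u,v,z) in dict(roll=(328,237,.03),jar=(200,265,.09),tin=(171,172,.05)).items(): print(n,atz(im,u,v,z))
```

```text
red [282.50746269 249.67164179] [278 244   9  11  67] [0.46759711 0.04271461 0.121     ]
green [240.90361446 220.03614458] [237 215   9  11  83] [0.54448888 0.15626726 0.121     ]
yel [245.54166667 254.60416667] [241 249  10  12  96] [0.45200902 0.13911738 0.121     ]
dark [265.36486486 237.19189189] [251 222  31  28 370]
roll [ 0.52176337 -0.0796394   0.03      ]
jar [0.42525371 0.26394818 0.09      ]
tin [0.6963458  0.37583019 0.05      ]
```

View pics/c1.png

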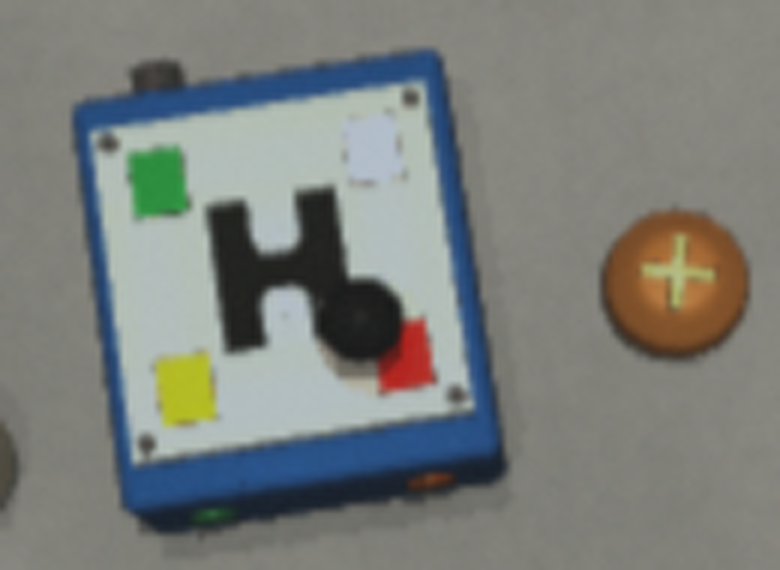

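Run:
```python
from h import *
import pickle
d=pickle.load(open('d0.pkl','rb'));im=d['top']
f=lambda a,b,z:atz(im,215+(a+.5)/6-.5,190+(b+.5)/6-.5,z)
G,W,Y,R=[f(*q,.12) for q in((159,182),(373,150),(186,387),(407,353))]
print(G,W,Y,R,np.linalg.norm(G-W),np.linalg.norm(G-Y))
cen=(G+W+Y+R)/4
ax=(G+W-Y-R)[:2];yaw=np.arctan2(ax[1],ax[0]);print('cen',cen,'yaw',np.degrees(yaw))
# slot ends
for q in((227,204),(318,190),(243,350)):
    w=f(*q,.12)-cen;c,s=np.cos(yaw),np.sin(yaw);print('slotend gate',c*w[0]+s*w[1],-s*w[0]+c*w[1])
k=f(362,320,.173);w=k-cen;print('knob',k,'gate',c*w[0]+s*w[1],-s*w[0]+c*w[1])
for n,g in dict(red=(-47,-35),x1=(0,-35),x2=(0,35),home=(47,35),yel=(-47,35)).items():
    g=np.array(g)/1e3;print(n,cen[0]+c*g[0]-s*g[1],cen[1]+s*g[0]+c*g[1])
```

```text
[0.54504922 0.15596507 0.12      ] [0.56211683 0.06163297 0.12      ] [0.45353605 0.13922368 0.12      ] [0.47109044 0.04313954 0.12      ] 0.09586369560529578 0.09303190516281207
cen [0.50794813 0.09999032 0.12      ] yaw 10.925192341481704
slotend gate 0.03220516244329252 0.01958748367201629
slotend gate 0.03188989662296894 -0.021113224967257975
slotend gate -0.0338443179162405 0.021915553815688382
knob [0.4761362  0.05920674 0.173     ] gate -0.03896495341579914 -0.0340151694250195
red 0.4684334378629024 0.056716898700834774
x1 0.514581585166084 0.06562467622858276
x2 0.5013146824651828 0.13435595944608728
home 0.5474628297683644 0.14326373697383527
yel 0.4551665351620012 0.1254481819183393
```

Run:
```python
from h import *
s=arm.get_state();R=cv2.Rodrigues(s['orientation'])[0];print(R.round(3))
z=R[:,2];print('jaw yaw',np.degrees(np.arctan2(z[1],z[0])),arm.nose_length)
im=arm.get_image('wrist');print(np.round(im['hand_eye'],3))
c,sn=np.cos(np.radians(10.9)),np.sin(np.radians(10.9))
for g in((-76,-34),(0,-72),(-35,35)):
    w=np.array([508+c*g[0]-sn*g[1],100+sn*g[0]+c*g[1]]);print(g,w,w-s['eef_pos'][:2]*1e3)
```

```text
[[-0.971 -0.    -0.238]
 [ 0.238 -0.001 -0.971]
 [-0.    -1.     0.001]]
jaw yaw -103.74704564473086 0.022
[[-0.001  0.961  0.277 -0.07 ]
 [ 0.    -0.277  0.961 -0.122]
 [ 1.     0.001 -0.     0.   ]
 [ 0.     0.     0.     1.   ]]
(-76, -34) [439.8003829  52.2421501] [ 279.54156397 -603.05608819]
(0, -72) [521.6148719   29.29897269] [ 361.35605297 -625.99926561]
(-35, 35) [467.01310455 127.75021444] [ 306.75428563 -527.54802385]
```

Emit:
move_arm(
  gripper=[0,0,0,0,0,0,0,0,0,0,0,0,0,0,0,0,0,0],
  xyz=[
    [10,-20,25],
    [30,-65,25],
    [50,-108,25],
    [70,-150,25],
    [90,-195,25],
    [110,-237,25],
    [130,-280,25],
    [150,-323,25],
    [170,-366,25],
    [190,-410,25],
    [210,-452,25],
    [230,-495,25],
    [250,-538,25],
    [265,-570,25],
    [275,-593,25],
    [280,-603,25],
    [280,-603,25],
    [280,-603,25],
  ],
  rot=[
    [0,0,0],
    [0,0,3],
    [0,0,6],
    [0,0,9],
    [0,0,12],
    [0,0,15],
    [0,0,18],
    [0,0,21],
    [0,0,24.6],
    [0,0,24.6],
    [0,0,24.6],
    [0,0,24.6],
    [0,0,24.6],
    [0,0,24.6],
    [0,0,24.6],
    [0,0,24.6],
    [0,0,24.6],
    [0,0,24.6],
  ],
)

```text
time_s: 2.4
eef_pos: [0.4401, 0.0529, 0.2775]
orientation: [-0.202, 2.121, -2.123]
contact_force: [0.5, -0.3, 0.1]
finger_gap: 0.001
```

Run:
```python
from h import *
snap('wrist','w1');im=snap('scene','s1')
p=cv2.imread('pics/s1.png')[180:380,270:470];a=cv2.resize(p,(480,480),interpolation=cv2.INTER_CUBIC)
b=cv2.resize(cv2.imread('pics/w1.png'),(320,240));o=np.zeros((480,800,3),np.uint8);o[:,:480]=a;o[:240,480:]=b
t=arm.get_image('top')['pixels'][:,:,::-1][190:285,215:335];o[240:480,480:]=cv2.resize(t,(320,240));cv2.imwrite('pics/m1.png',o);print(arm.get_state()['joint_pos'])
```

```text
[ 0.56829143 -0.05252713 -0.42996415  0.00123879 -1.1935435   1.19258771]
```

View pics/m1.png

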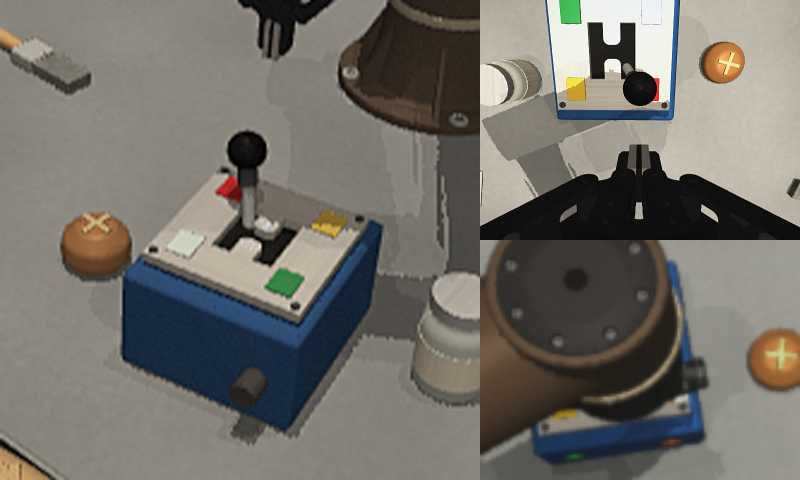

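The wrist view shows the gate square to the tool and the knob at wrist pixel (320,176), in line with the shut fingers. I'll check positions from this closer view.

```bash
cat >> h.py <<'E'
def wpt(im,s,u,v,z):
    R=cv2.Rodrigues(s['orientation'])[0];E=im['hand_eye'];c=R@E[:3,3]+s['eef_pos'];d=R@E[:3,:3]@np.linalg.inv(im['intrinsics'])@np.array([u,v,1.])
    return c+d*(z-c[2])/d[2]
C=np.array([.508,.100]);Y=np.radians(10.9)
def gate(p):
    w=p[:2]-C;return np.round(1e3*np.array([np.cos(Y)*w[0]+np.sin(Y)*w[1],-np.sin(Y)*w[0]+np.cos(Y)*w[1]]),1)
E
python3 - <<'E'
from h import *
s=arm.get_state();im=arm.get_image('wrist');p=im['pixels'];h=cv2.cvtColor(p,cv2.COLOR_RGB2HSV);H,S,V=cv2.split(h)
def cen(m,r):
    k=np.zeros(m.shape,bool);k[r[1]:r[3],r[0]:r[2]]=1
    n,l,st,c=cv2.connectedComponentsWithStats((m&k).astype(np.uint8));i=1+np.argmax(st[1:,4]);return c[i],st[i]
for n,m in dict(green=(H>45)&(H<80)&(S>120),yel=(H>20)&(H<35)&(S>120)).items():
    c,st=cen(m,(150,0,400,240));w=wpt(im,s,*c,.12);print(n,c,st,w,gate(w))
k,st=cen(V<50,(282,136,358,212));print(k,st)
for z in(.173,):
    w=wpt(im,s,320,176,z);print('knob',w,gate(w))
print('tcp',gate(s['eef_pos']))
E
```

```text
green [180.72518286  23.0015674 ] [ 159    0   44   48 1914] [0.54439355 0.15619908 0.12      ] [46.4 48.3]
yel [191.95143885 177.79796163] [ 172  155   41   46 1668] [0.4530892  0.13934957 0.12      ] [-46.5  49. ]
[317.8561114  175.35817432] [ 283  136   71   76 3878]
knob [0.47758691 0.05845341 0.173     ] [-37.7 -35. ]
tcp [-75.6 -33.3]
```

Emit:
move_arm(
  gripper=[0,0,0,0,0,0,0,0],
  xyz=[
    [-4,-1,0],
    [-4,-2,-20],
    [-4,-2,-45],
    [-4,-2,-65],
    [-4,-2,-80],
    [-4,-2,-92],
    [-4,-2,-92],
    [-4,-2,-92],
  ],
  rot=[
    [0,0,0],
    [0,0,0],
    [0,0,0],
    [0,0,0],
    [0,0,0],
    [0,0,0],
    [0,0,0],
    [0,0,0],
  ],
)

```text
time_s: 3.6
eef_pos: [0.4364, 0.0511, 0.1862]
orientation: [-0.202, 2.12, -2.122]
contact_force: [0.5, -0.1, -0.6]
finger_gap: 0.0
```

Emit:
move_arm(
  gripper=[0,0,0,0,0,0,0,0,0,0],
  xyz=[
    [4,1,0],
    [8,1.5,0],
    [12,2,0],
    [16,3,0],
    [20,4,0],
    [24,4.5,0],
    [28,5,0],
    [32,6,0],
    [32,6,0],
    [32,6,0],
  ],
  rot=[
    [0,0,0],
    [0,0,0],
    [0,0,0],
    [0,0,0],
    [0,0,0],
    [0,0,0],
    [0,0,0],
    [0,0,0],
    [0,0,0],
    [0,0,0],
  ],
)

```text
time_s: 4.85
eef_pos: [0.4689, 0.0574, 0.1862]
orientation: [-0.201, 2.12, -2.121]
contact_force: [-0.0, -0.8, 0.2]
finger_gap: 0.0
```

Run:
```python
from h import *
s=arm.get_state();im=snap('wrist','w2');print(gate(s['eef_pos']),s['contact_force'])
snap('scene','s2')
a=cv2.resize(cv2.imread('pics/s2.png')[200:320,300:460],(400,300));b=cv2.resize(cv2.imread('pics/w2.png'),(400,300));cv2.imwrite('pics/m2.png',np.hstack([a,b]))
```

```text
[-46.4 -34.5] [-0.02406737 -0.75098762  0.20276131]
```

View pics/m2.png

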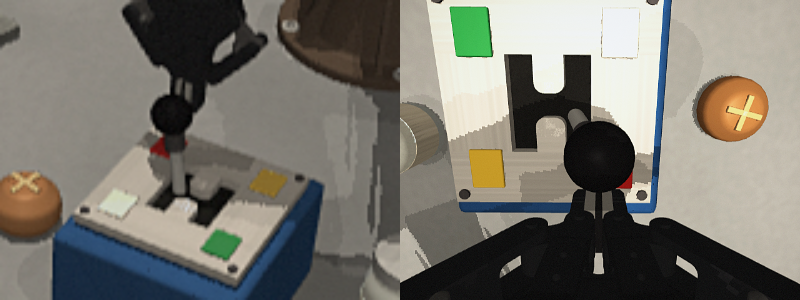

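The fingers are right behind the knob, which sits at wrist pixel (319,251). No force so far.

```bash
cat >> h.py <<'E'
def knob(im,s,z,guess):
    """fit circle: dark blob around guess px"""
    g=cv2.cvtColor(im['pixels'],cv2.COLOR_RGB2GRAY);u,v=guess
    c=cv2.HoughCircles(cv2.GaussianBlur(g,(5,5),1),cv2.HOUGH_GRADIENT,1,20,param1=60,param2=12,minRadius=35,maxRadius=75)
    if c is None: return None
    c=min(c[0],key=lambda q:np.hypot(q[0]-u,q[1]-v));return c,gate(wpt(im,s,c[0],c[1],z))
E
python3 - <<'E'
from h import *
s=arm.get_state();im=arm.get_image('wrist')
print(knob(im,s,.176,(319,251)),gate(wpt(im,s,319,251,.176)),gate(wpt(im,s,(615-400)*1.6,100*1.6,.12)))
E
```

```text
(array([318.5, 250.5,  57.7], dtype=float32), array([-19.7, -35.1])) [-19.9 -35.2] [  3.9 -46.4]
```

Emit:
move_arm(
  gripper=[0,0,0,0,0,0,0],
  xyz=[
    [4,1,0],
    [8,1.5,0],
    [12,2.3,0],
    [16,3,0],
    [19,3.7,0],
    [19,3.7,0],
    [19,3.7,0],
  ],
  rot=[
    [0,0,0],
    [0,0,0],
    [0,0,0],
    [0,0,0],
    [0,0,0],
    [0,0,0],
    [0,0,0],
  ],
)

```text
time_s: 5.88
eef_pos: [0.4881, 0.0613, 0.1862]
orientation: [-0.2, 2.12, -2.12]
contact_force: [0.4, 0.7, -0.9]
finger_gap: 0.003
```

Run:
```python
from h import *
s=arm.get_state();im=arm.get_image('wrist')
print(gate(s['eef_pos']),knob(im,s,.181,(319,251)))
```

```text
[-26.8 -34.2] (array([318.5, 250.5,  56.8], dtype=float32), array([  1.5, -34.8]))
```

Emit:
move_arm(
  gripper=[0,0,0,0,0,0,0,0,0,0,0,0],
  xyz=[
    [-7,-1.3,0],
    [-13.7,-2.6,0],
    [-11,-17,0],
    [-8,-32,0],
    [-5.4,-45.8,0],
    [0,-45,0],
    [10,-43,0],
    [20,-41,0],
    [30,-39,0],
    [34.8,-38,0],
    [34.8,-38,0],
    [34.8,-38,0],
  ],
  rot=[
    [0,0,0],
    [0,0,0],
    [0,0,0],
    [0,0,0],
    [0,0,0],
    [0,0,0],
    [0,0,0],
    [0,0,0],
    [0,0,0],
    [0,0,0],
    [0,0,0],
    [0,0,0],
  ],
)

```text
time_s: 7.42
eef_pos: [0.5226, 0.0233, 0.1862]
orientation: [-0.2, 2.12, -2.12]
contact_force: [-0.3, 0.1, -0.3]
finger_gap: 0.001
```

Run:
```python
from h import *
s=arm.get_state();im=snap('wrist','w3')
print(gate(s['eef_pos']),knob(im,s,.181,(190,250)))
```

```text
[ -0.1 -78.1] (array([155.5, 242.5,  59.3], dtype=float32), array([ 30.8, -27.6]))
```

View pics/w3.png

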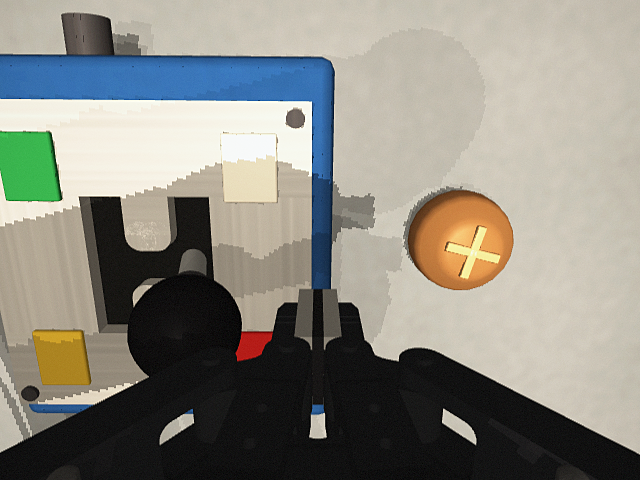

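The knob is at (184,331) and the stem in the -y column at the cross slot. The finger is to the right of it, clear of it and the roll.

Run:
```python
from h import *
s=arm.get_state();im=arm.get_image('wrist')
print(gate(wpt(im,s,184.5,331,.181)))
for u,v in((82,198),(95,265),(120,198),(210,197),(213,265),(150,250),(150,280)): print(u,v,gate(wpt(im,s,u,v,.12)))
```

```text
[ -0.1 -34.1]
82 198 [33.2 27.6]
95 265 [ 1.2 26.3]
120 198 [33.2 10.5]
210 197 [ 33.7 -30. ]
213 265 [  1.3 -29.2]
150 250 [ 8.6 -0.4]
150 280 [-6.4  1.2]
```

Emit:
move_arm(
  gripper=[0,0,0,0,0,0,0,0,0,0,0,0,0,0],
  xyz=[
    [0,0,7],
    [-1,5,7],
    [-2,10,7],
    [-3,15,7],
    [-4,20,7],
    [-5,25,7],
    [-6,30,7],
    [-7,35,7],
    [-8,40,7],
    [-8.7,45,7],
    [-9.6,50,7],
    [-10.6,55,7],
    [-10.6,55,7],
    [-10.6,55,7],
  ],
  rot=[
    [0,0,0],
    [0,0,0],
    [0,0,0],
    [0,0,0],
    [0,0,0],
    [0,0,0],
    [0,0,0],
    [0,0,0],
    [0,0,0],
    [0,0,0],
    [0,0,0],
    [0,0,0],
    [0,0,0],
    [0,0,0],
  ],
)

```text
time_s: 9.28
eef_pos: [0.5118, 0.0786, 0.193]
orientation: [-0.201, 2.12, -2.12]
contact_force: [0.1, 0.3, 0.4]
finger_gap: 0.003
```

Run:
```python
from h import *
s=arm.get_state();im=snap('wrist','w4')
print(gate(s['eef_pos']),knob(im,s,.184,(200,331)))
```

```text
[ -0.3 -21.7] (array([213.5, 317.5,  43.8], dtype=float32), array([ 2.9, 13.3]))
```

View pics/w4.png

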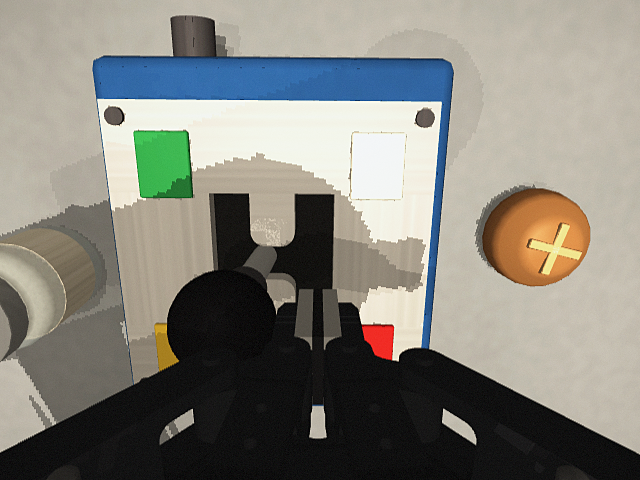

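The knob is at about (221,323), halfway along the cross slot, with the finger flush against its right side.

Run:
```python
from h import *
s=arm.get_state();im=arm.get_image('wrist')
print(gate(wpt(im,s,221,323,.184)))
```

```text
[ 0.8 10.8]
```

Emit:
move_arm(
  gripper=[0,0,0,0,0,0,0,0],
  xyz=[
    [-0.8,4,0],
    [-1.6,8,0],
    [-2.4,12,0],
    [-3.1,16,0],
    [-3.8,20,0],
    [-4.5,23.5,0],
    [-4.5,23.5,0],
    [-4.5,23.5,0],
  ],
  rot=[
    [0,0,0],
    [0,0,0],
    [0,0,0],
    [0,0,0],
    [0,0,0],
    [0,0,0],
    [0,0,0],
    [0,0,0],
  ],
)

```text
time_s: 10.38
eef_pos: [0.5073, 0.1022, 0.1931]
orientation: [-0.201, 2.121, -2.119]
contact_force: [0.5, 0.1, 0.3]
finger_gap: 0.0
```

Run:
```python
from h import *
s=arm.get_state();im=snap('wrist','w5')
print(gate(s['eef_pos']),gate(wpt(im,s,221,323,.181)))
```

```text
[-0.2  2.3] [-0.7 35.7]
```

View pics/w5.png

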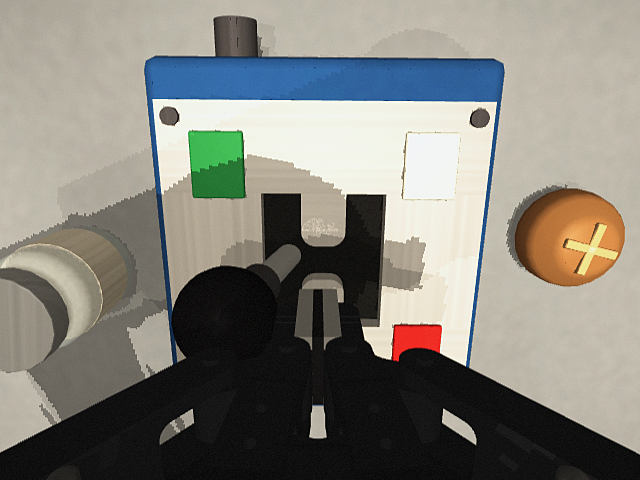

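The knob is at (224,319), at gate y of about +35 with the stem fully in the left column. Now I'll go around behind it, through free space on the -x side.

Emit:
move_arm(
  gripper=[0,0,0,0,0,0,0,0,0,0,0,0,0,0],
  xyz=[
    [1.3,-7,0],
    [2.6,-13.7,0],
    [-8,-16,0],
    [-20,-18,0],
    [-30,-20,0],
    [-39.6,-21.8,0],
    [-41,-14,-2],
    [-43,-4,-4],
    [-45,6,-7],
    [-47,16,-7],
    [-48.2,23.3,-7],
    [-48.2,23.3,-7],
    [-48.2,23.3,-7],
    [-48.2,23.3,-7],
  ],
  rot=[
    [0,0,0],
    [0,0,0],
    [0,0,0],
    [0,0,0],
    [0,0,0],
    [0,0,0],
    [0,0,0],
    [0,0,0],
    [0,0,0],
    [0,0,0],
    [0,0,0],
    [0,0,0],
    [0,0,0],
    [0,0,0],
  ],
)

```text
time_s: 12.18
eef_pos: [0.4593, 0.1252, 0.1862]
orientation: [-0.2, 2.121, -2.119]
contact_force: [-0.2, -0.5, -0.4]
finger_gap: 0.001
```

Run:
```python
from h import *
s=arm.get_state();im=snap('wrist','w6')
print(gate(s['eef_pos']),knob(im,s,.181,(320,200)))
```

```text
[-43.1  34. ] (array([317.5, 197.5,  60. ], dtype=float32), array([ 2.2, 33.8]))
```

Emit:
move_arm(
  gripper=[0,0,0,0,0,0,0,0,0,0,0,0,0,0,0],
  xyz=[
    [5,1,0],
    [10,2,0],
    [15,3,0],
    [20,4,0],
    [25,5,0],
    [30,6,0],
    [35,7,0],
    [40,8,-2],
    [45,9,-3],
    [49,9.5,-4],
    [53,10.2,-5],
    [57,11,-6],
    [59,11.3,-6],
    [59,11.3,-6],
    [59,11.3,-6],
  ],
  rot=[
    [0,0,0],
    [0,0,0],
    [0,0,0],
    [0,0,0],
    [0,0,0],
    [0,0,0],
    [0,0,0],
    [0,0,0],
    [0,0,0],
    [0,0,0],
    [0,0,0],
    [0,0,0],
    [0,0,0],
    [0,0,0],
    [0,0,0],
  ],
)

```text
time_s: 14.1
eef_pos: [0.5184, 0.1365, 0.1801]
orientation: [-0.199, 2.121, -2.119]
contact_force: [-1.5, 0.2, -1.1]
finger_gap: 0.001
```

Run:
```python
from h import *
s=arm.get_state();im=snap('wrist','w7')
print(gate(s['eef_pos']),knob(im,s,.173,(319,250)))
```

```text
[17.1 33.9] (array([319.5, 251.5,  57.4], dtype=float32), array([44.5, 33. ]))
```

Emit:
move_arm(
  gripper=[0,0,0,0,0],
  xyz=[
    [1,0.2,0],
    [2,0.4,0],
    [3,0.6,0],
    [3,0.6,0],
    [3,0.6,0],
  ],
  rot=[
    [0,0,0],
    [0,0,0],
    [0,0,0],
    [0,0,0],
    [0,0,0],
  ],
)

```text
time_s: 14.78
eef_pos: [0.5212, 0.1371, 0.18]
orientation: [-0.2, 2.121, -2.12]
contact_force: [-2.6, 0.1, -1.6]
finger_gap: -0.002
```

Emit:
move_arm(
  gripper=[0,0,0,0],
  xyz=[
    [1,0.2,0],
    [2,0.4,0],
    [2,0.4,0],
    [2,0.4,0],
  ],
  rot=[
    [0,0,0],
    [0,0,0],
    [0,0,0],
    [0,0,0],
  ],
)

```text
time_s: 15.28
eef_pos: [0.5217, 0.137, 0.1798]
orientation: [-0.203, 2.122, -2.122]
contact_force: [-10.0, 0.1, 2.5]
finger_gap: 0.002
```

The force has risen to 10 N and the arm has stopped advancing, so the lever is at the end stop. I'll back off and raise clear.

Emit:
move_arm(
  gripper=[0,0,0,0,0,0,0,0,0,0,0,0],
  xyz=[
    [-5,-1,0],
    [-12,-2.3,0],
    [-22,-4.3,0],
    [-32,-6.2,0],
    [-45,-8.5,10],
    [-55,-10.5,30],
    [-65,-12,55],
    [-70,-13,80],
    [-75,-14,95],
    [-75,-14,95],
    [-75,-14,95],
    [-75,-14,95],
  ],
  rot=[
    [0,0,0],
    [0,0,0],
    [0,0,0],
    [0,0,0],
    [0,0,0],
    [0,0,0],
    [0,0,0],
    [0,0,0],
    [0,0,0],
    [0,0,0],
    [0,0,0],
    [0,0,0],
  ],
)

```text
time_s: 16.77
eef_pos: [0.4464, 0.1228, 0.2738]
orientation: [-0.204, 2.122, -2.123]
contact_force: [-0.5, 0.6, -0.2]
finger_gap: 0.0
```

Run:
```python
from h import *
s=arm.get_state();im=snap('wrist','w8');snap('scene','s8')
print(gate(s['eef_pos']),knob(im,s,.173,(319,100)),s['contact_force'])
cv2.imwrite('pics/m8.png',np.hstack([cv2.resize(cv2.imread('pics/s8.png'),(400,300)),cv2.resize(cv2.imread('pics/w8.png'),(400,300))]))
```

```text
[-56.2  34.1] (array([308.5, 101.5,  48.9], dtype=float32), array([19.3, 38.3])) [-0.49563855  0.5875059  -0.18701928]
```

View pics/m8.png

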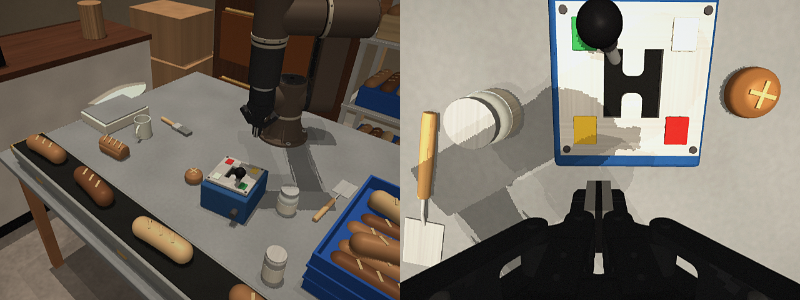

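The lever lies in the green slot. The knob is at wrist pixel (318,36), the gripper is clear and the bystanders haven't moved.

Run:
```python
from h import *
s=arm.get_state();im=arm.get_image('wrist')
print(gate(wpt(im,s,319,36,.173)))
arm.close_job()
```

```text
[49.6 33.1]
the job is handed in; nothing more can be done
```

The lever is fully home in the green slot and the job is handed in, with about 17 s of the 54 s used.

I kept the fingers shut and pushed the knob from its outside only, never between them. It went out of the red slot into the cross slot, across to the +y column, and then up the green slot to the end stop. It did not enter the yellow slot.

**Last checks:**
- **Home position:** at the end stop the force rose to about 10 N and the arm stopped advancing. The knob then measured (49.6, 33.1) mm in the gate's frame, against about (47, 35) expected. That is within the 5 mm play.
- **Clear of the lever:** the gripper is backed off and raised, with contact force near zero.
- **Bystanders:** by eye, nothing else on the table moved. I did not measure them.

One reading disagreed: the automatic circle fit on the last picture gave the knob at (19, 38) mm. It is a mis-detection, because the knob is partly cut off at the edge of that picture. I relied on the position read by hand from the same view and on the end-stop force instead.

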